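# Swap the battery packs in the wheel's dock

### The arm

A 6-joint arm with a two-finger parallel gripper is mounted at the origin on a cart in front of the work surface, level with it; the furniture and walls round the work are solid. World frame = base frame: x ahead of the robot, y to its left, z up, the work surface at z = 0. Lengths are in mm, angles in rad, forces in N, time in s.
With the tool pointing down it reaches from about 250 to 775 mm from the base axis. Payload 4 kg.
Tool frame: the origin (TCP) lies midway between the tips of the shut fingers; the grasp point (between the pads) lies 19 mm behind it (arm.tcp_to_grasp is the distance from the TCP to the grasp point, in mm); z points along the fingers, y is the direction in which the jaws open and shut (so a half turn about z gives the same grasp; the last joint's range is limited). The gripper opens to 94 mm and grips with 3 to 60 N. Pads are 16 mm wide; open, the fingers measure 119 mm over their backs; the gripper's body (75 mm by 177 mm) begins 78 mm behind the grasp point.
Start: joints at [-1.315, 0.087, 1.371, -0, 1.684, -0.103], TCP at [193.131, -514.996, 205.506] pointing down, gripper open.
Joint ranges: [-3.1, 3.1], [-0.76, 2.03], [0.27, 2.55], [-1.08, 4.22], [0.17, 2.65], [-2.57, 2.57]. Speed limits (rad/s): [2.79, 2.79, 3.14, 3.14, 3.14, 3.14].

### API

Orientations are given as a rotation vector (axis times angle).
In Python, from cell import arm, optics, workorder gives the robot as it stands. The module is installed in compiled form; this text tells all that it offers.
- The arm moves only by the tool apply_moves, never from a script. Its argument "motion" is one flat list of numbers, 7 for each row, row after row: the opening, from 0 (shut) to 1 (fully open), then the shift along the world's x, y, z in mm, then the turn, a rotation vector about the world's x, y, z in rad. A call has 1 to 12 rows; each row is the pose to reach, as a shift and turn from the pose commanded when the call began; what a row does not reach only later rows make up. A row lasts 1/10 s, in which the tool goes at most 50 mm and 8.59 degrees, less where a joint would pass 70% of its speed; a pose out of reach is approached as far as the arm can. A call with a gripper value outside its range is refused whole. The fingers move at their own pace and stop on an object; the grip force is fixed at half the most. Time passes only in rows, so rows that repeat a pose let the fingers close. It gives the time, the measured TCP pose, the force and the opening at its end, in the units of the state.
- arm.get_state(): the state, without advancing time (a new reading comes with each control period).
- optics.snapshot(name): name is "side" or "top"; returns the picture (480x640x3 uint8, red, green, blue); there is no depth.
- optics.get_calibration(name): a dict with "fovy" (degrees; the focal length in pixels is half the picture's height over the tangent of half this angle, whatever the lens; pixels are square), "cx", "cy" (the principal point, pixels), "camera_from_world" (4x4, takes a point from world to camera coordinates). Camera axes: x right, y down, z forward; pixel columns grow to the right and rows downward; lengths in mm; the calibration is good to about 2 mm. A picture is of the moment at which its call begins. get_calibration takes no time and is no camera call.
- workorder.hand_in(): hands the job in, once; it reports no verdict.
The state is a dict: "t": time; "qpos": joint angles; "qvel": joint speeds; "tau": joint torques, N m; "ee_pos": TCP position; "eef_rot": TCP orientation; "contact_force": force on the tool from outside, world axes, zero at the start; "torque": the same for the moment, N m; "opening": finger opening in mm.
Only numpy, scipy, OpenCV 4.12 (cv2) and the standard library are available. Lean on these libraries where they do the work, as an engineer would, in place of code of your own. Each camera call takes 0.05 s, during which the arm holds its last target. There are 200 camera calls.

### The job

Swap the battery packs of the potter's wheel. First press the mushroom stop button down so that it stays down, then take both spent packs out of the grey dock (press the pad beside its bay to free it) and lay it flat in the wooden tray, and slide each fresh pack that lies on the table fully into a bay, either one, until the catch clicks up behind it. Only when all packs are swapped, twist the stop button clockwise so that it springs up again.

Things in the scene. Friction and masses are not known exactly. Their poses are not given: they have to be found in the camera images.
- dock: grey battery dock, fixed; x from -88 to 84 mm, y from -110 to 136 mm. Origin on the table, on the line of the two catches, midway between the bays; x points along the slide, into the bays; z up. Two equal bays, middles at y = +60 (left) and -60 mm (right), slick floors 12 mm above the table, open in front; the floor is clear from x = -88 mm to the tooth
- rail_left (a point): entry of the left bay's channel (x = 24 mm in the dock, on the bay floor). Flared guides start at x = -18 mm and narrow to a channel 66 mm wide from x = 10 mm; lips from x = 24 (chamfered from 15) to 66 mm, underside 7.6 and top 12.6 mm above the floor, 42 mm apart, hold the pack's plate down; back stop at x = 66 mm
- rail_right (a point): the same for the right bay
- tooth_left (a point): top of the left catch's steel tooth when up, 7.5 mm above the bay floor, 24 mm wide, at x = -24 to -1 mm of the dock, ramp toward the mouth: a pack slid in presses it down (pushing in takes about 8 N) and it clicks up behind the pack. A sprung pusher (5 N) holds a seated pack against it and, when it is pressed down, shoves the pack about 20 mm out over it
- tooth_right (a point): the same for the right catch. A pack shoved out over its tooth can be gripped by its block and drawn out level toward -x of the dock, then lifted once its plate is clear of the lips (at least 50 mm from its home place)
- bay_left (a point): where the underside's centre of a fully home pack lies in the left bay (31 mm past the catch line, on the bay floor); axes as the dock's
- bay_right (a point): the same for the right bay
- pad_left (a point): middle of the top of the grey press pad (24 x 16 mm) that works the left bay's catch; it stands 30 mm above the table on the left (+y) side of its bay, 60 mm from the bay's middle; press straight down 7 to 8 mm (about 4 N), it springs back
- pad_right (a point): the same for the right bay's pad, which stands between the two bays
- catch_left (a joint): travel of the left catch in m: 0 up (a seated pack is locked), 0.0085 pressed right down; about 0.007 while a pack lies on it
- catch_right (a joint): the same for the right catch
- fresh_a: fresh battery pack, lying upright on the table: 64 x 62 x 6 mm grey flat plate (dovetail plate, long side along the pack's x) with a black grip block 58 (x) x 36 (y) x 34 mm centred on it, 40 mm high in all, 0.25 kg; origin at the centre of its underside, z up; either end may go in first
- fresh_b: another fresh battery pack, the same; one or both fresh packs are there, and a bay left over stays empty
- spent_a: spent battery pack, seated in the dock's left bay at the start: same make as the fresh ones, 64 x 62 x 6 mm grey flat plate (dovetail plate, long side along the pack's x) with a black grip block 58 (x) x 36 (y) x 34 mm centred on it, 40 mm high in all, 0.25 kg; origin at the centre of its underside, z up; either end may go in first
- spent_b: spent battery pack, seated in the dock's right bay at the start, the same
- tray: open light wooden tray for spent packs, fixed, 200 (x) x 120 (y) mm outside, 18 mm high, 4 mm walls and floor; origin at the centre of its underside; two packs fit one behind the other along its x, for instance at x = +48 and -48 mm
- stop_box: grey box 78 x 78 x 44 mm, fixed, that carries the mushroom stop button in its middle; origin at the centre of its underside
- stop_top (a point): middle of the top of the black mushroom button, 42 mm in diameter with upright sides from 6 to 21 mm below this point; 85 mm above the table when up; turns about the vertical
- stop_stem (a joint): how far the button is down, in m: 0 up, 0.0125 bottomed; pressed beyond about 0.010 (6 N) it latches and stays at about 0.0095
- stop_cap (a joint): turn of the button in rad, growing clockwise seen from above, 0 at rest, at most 1.2; turning it beyond about 0.5 while it is latched frees it and it springs up once let go; then it turns itself slowly back to 0
There are look-alikes about, which are no part of the job. Several things look just like the stop_box: the one meant starts farthest from the robot's base. What is shaped like the spent_b but pink is not meant.

How it is judged:
By the outcome, as a careful person would: the job done as asked, in the order asked, and still so for the second after the job is handed in, with the robot touching nothing.
Of fresh_a, fresh_b only 1 to 2 are there at a start; the rules pass over those that are not, and their reading is None.
At some moment in a run one of fresh_a, fresh_b may be knocked a few centimetres aside while the robot is not near it.
Once in a run the grip may slacken for a moment while it holds something.
It also fails if it takes over 210 s, if anything falls off the work surface, if the arm or the gripper's body presses on something with over 40 N, if the wrist force passes 120 N, or if a joint passes its speed limit or range.

## Working session

There is one attempt and no reset: what is moved stays moved. The work goes in short steps, Python scripts to look and compute and a tool call to move; the robot and the scene stay as the last step left them, time stands still between calls to the robot, and variables do not carry over. Pictures are saved under pics/ and viewed, about 12 in all and at most 16, crops included, and the job is handed in when it is done.

Besides the shell and the picture viewer there is one more tool, called after "Request:" by a JSON object that holds its "op" and its "data". apply_moves: Moves the arm, as the interface text tells. Its arguments: {"type":"object","properties":{"motion":{"type":"array"}},"required":["motion"]}

```bash
mkdir -p pics; cat > h.py <<'E'
import numpy as np, cv2
from cell import arm, optics, workorder
def snap(n,f):
    im=optics.snapshot(n); cv2.imwrite('pics/'+f,im[:,:,::-1]); return im
def cal(n):
    c=optics.get_calibration(n); f=240/np.tan(np.radians(c['fovy'])/2)
    return f,c['cx'],c['cy'],np.array(c['camera_from_world'])
def ray(n,uv,z):
    f,cx,cy,M=cal(n); R,t=M[:3,:3],M[:3,3]; o=-R.T@t
    d=R.T@np.array([(uv[0]-cx)/f,(uv[1]-cy)/f,1]); return (o+d*(z-o[2])/d[2]).round(1)
def proj(n,p):
    f,cx,cy,M=cal(n); q=M[:3,:3]@np.array(p,float)+M[:3,3]; return (f*q[0]/q[2]+cx,f*q[1]/q[2]+cy)
E
python3 - <<'E'
from h import *
for n in('top','side'):
    snap(n,n+'0.png'); f,cx,cy,M=cal(n); print(n,f,cx,cy,(-M[:3,:3].T@M[:3,3]).round(),M[:3,:3].round(3))
print(arm.get_state())
E
```

```text
top 599.3916929400508 321.36058851668173 237.73144354392252 [ 393.   51. 1403.] [[-0.011 -1.    -0.001]
 [-0.995  0.011 -0.1  ]
 [ 0.1   -0.    -0.995]]
side 594.1816654260941 329.05865095492555 245.23105652566983 [  17. 1064.  969.] [[-0.894 -0.448 -0.018]
 [-0.26   0.55  -0.793]
 [ 0.365 -0.704 -0.609]]
{'t': 0.1, 'qpos': array([-1.31508581e+00,  8.78964716e-02,  1.37212061e+00, -1.06445363e-05,
        1.68357453e+00, -1.03102005e-01]), 'qvel': array([-0.00165625, -0.00035333, -0.00393111, -0.00124754, -0.0002175 ,
       -0.00045589]), 'tau': array([ 1.73851673e-03, -3.41251051e+01, -3.03301549e+01,  7.20123458e-02,
        3.04297206e-02, -9.46622458e-05]), 'ee_pos': array([ 193.00477073, -514.49498805,  204.40393238]), 'eef_rot': array([-3.08920948e+00, -5.60245387e-01,  2.55764909e-04]), 'contact_force': array([-0.73009784,  0.2956287 , -0.01341633]), 'torque': array([0.06476948, 0.00602747, 0.06609391]), 'opening': 93.89292009253037}
```

View pics/top0.png

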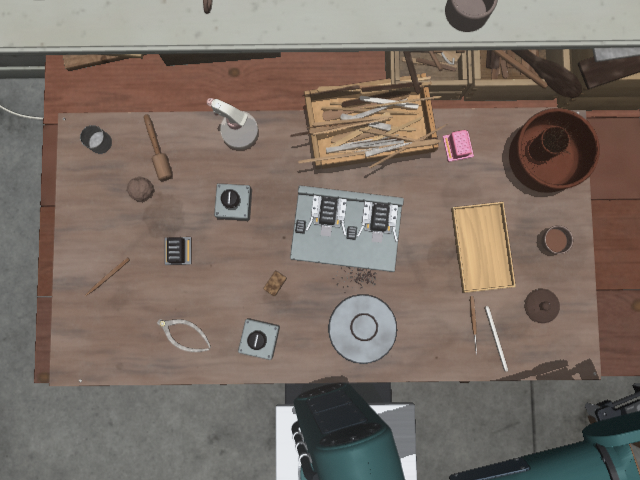

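View pics/side0.png

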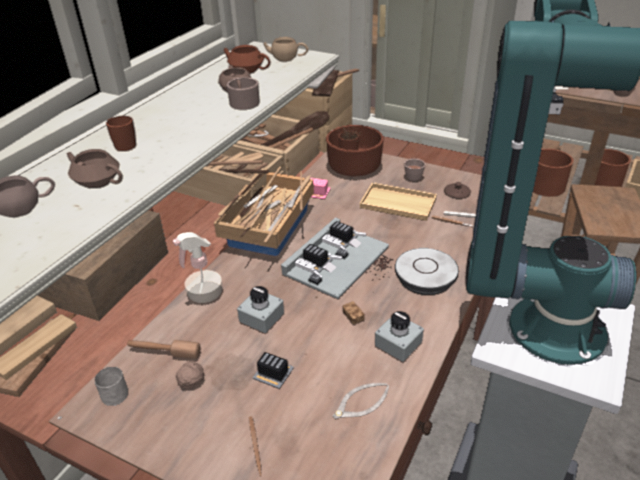

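The top view shows the dock at about (348,228) with its packs at (330,210) and (380,217), one fresh pack at (178,250), and the tray at (483,247). The far stop box is at (233,201), and the other box at (260,340) is a decoy. The side view agrees.

```bash
python3 - <<'E'
from h import *
im=cv2.imread('pics/top0.png')
c=np.zeros((600,800,3),np.uint8)
def put(x0,y0,x1,y1,s,X,Y):
    p=cv2.resize(im[y0:y1,x0:x1],None,fx=s,fy=s,interpolation=cv2.INTER_CUBIC); c[Y:Y+p.shape[0],X:X+p.shape[1]]=p
put(285,180,415,275,4,0,0); put(155,225,205,275,4,0,390); put(205,175,265,225,4,210,390); put(445,195,525,300,3.0,530,0); put(230,315,290,365,4,460,390)
cv2.imwrite('pics/m.png',c)
hsv=cv2.cvtColor(im,cv2.COLOR_BGR2HSV)
def rects(m,lo,hi,tag,z):
    m=cv2.morphologyEx(m.astype(np.uint8)*255,cv2.MORPH_CLOSE,np.ones((3,3)))
    for k in cv2.findContours(m,cv2.RETR_EXTERNAL,cv2.CHAIN_APPROX_NONE)[0]:
        a=cv2.contourArea(k)
        if lo<a<hi:
            r=cv2.minAreaRect(k); b=np.array([ray('top',p,z) for p in cv2.boxPoints(r)])[:,:2]
            print(tag,np.round(r[0]),a,'ctr',b.mean(0).round(1),'corners',b.tolist(),'sides',np.linalg.norm(b[0]-b[1]).round(),np.linalg.norm(b[1]-b[2]).round())
H,S,V=[hsv[:,:,i].astype(int) for i in range(3)]
grey=(S<60)&(V>90)&(V<200)
reg=np.zeros_like(V,bool); reg[110:380,60:590]=1
rects(grey&reg&(np.arange(640)[None]<275),500,3000,'box',44)
rects(grey&reg&(np.arange(640)[None]>285)&(np.arange(640)[None]<415)&(np.arange(480)[:,None]<285),3000,30000,'dock',12)
rects((V<60)&reg,150,1500,'black',40)
rects((V>170)&(S>60)&(S<160)&reg&(np.arange(640)[None]>445),2000,9000,'tray',18)
E
```

```text
box [ 76. 338.] 680.5 ctr [311.3 603.4] corners [[350.5, 640.5], [349.7, 568.5], [272.1, 566.4], [272.9, 638.0]] sides 72.0 78.0
dock [350. 210.] 14084.0 ctr [600.8 -17.1] corners [[778.8, 131.9], [775.3, -171.8], [422.8, -162.4], [426.2, 133.8]] sides 304.0 353.0
black [256. 340.] 245.5 ctr [300.8 199.1] corners [[321.0, 218.2], [320.6, 180.0], [280.6, 180.0], [281.1, 218.2]] sides 38.0 40.0
black [176. 250.] 403.0 ctr [505.8 383.8] corners [[533.5, 403.5], [533.0, 364.7], [478.1, 364.0], [478.5, 402.8]] sides 39.0 55.0
black [230. 198.] 243.5 ctr [623.2 259.9] corners [[643.2, 280.7], [642.7, 239.2], [603.2, 239.1], [603.6, 280.5]] sides 42.0 40.0
black [530. 167.] 658.0 ctr [ 688.6 -432.3] corners [[738.0, -352.7], [783.7, -419.2], [638.7, -511.7], [594.0, -445.7]] sides 81.0 172.0
tray [484. 246.] 4175.5 ctr [ 508.4 -325.8] corners [[600.9, -256.7], [615.6, -376.0], [415.8, -394.1], [401.5, -276.6]] sides 120.0 201.0
```

View pics/m.png

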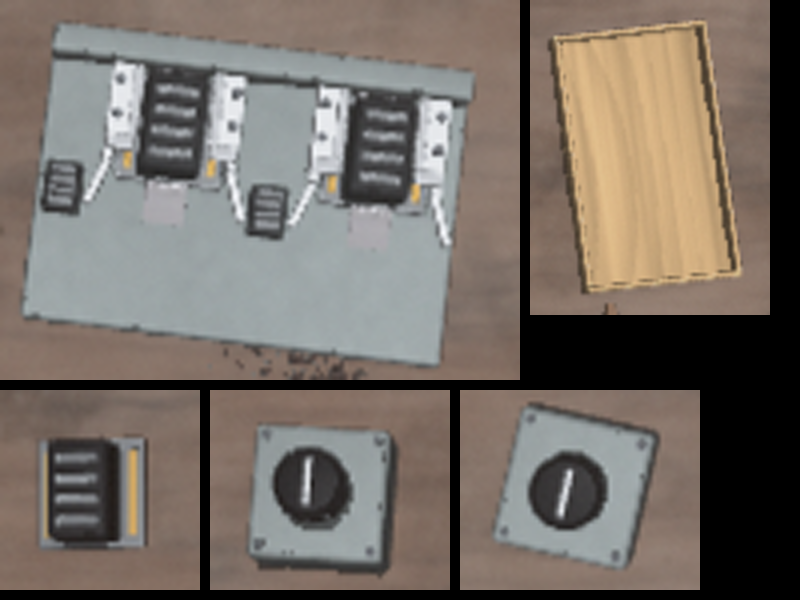

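The crops show the dock's front corners at about (291,259) and (394,271), the pads at (300.5,227) and (352,233), and the stop cap at (230,198). Fresh pack's long side runs along world x.

```bash
cat >> h.py <<'E'
def C(x,y,s,x0,y0,X=0,Y=0): return ((x-X)/s+x0-0.5+.5/s,(y-Y)/s+y0-.5+.5/s)
E
python3 - <<'E'
from h import *
r=lambda u,z:ray('top',u,z)[:2]
D=lambda x,y:C(x,y,4,285,180)
fl,fr=r(D(25,316),12),r(D(438,364),12)
print('front',fl,fr,np.linalg.norm(fl-fr))
pl,pr=r(D(62,186),30),r(D(267,210),30); print('pads',pl,pr,np.linalg.norm(pl-pr))
e=fl-fr; print('yaw front',np.degrees(np.arctan2(e[1],e[0]))-90, 'yaw pads',np.degrees(np.arctan2(*(pl-pr)[::-1]))-90)
def fit(th,fl,fr):
    R=np.array([[np.cos(th),-np.sin(th)],[np.sin(th),np.cos(th)]])
    o=(fl-R@[-88,136]+fr-R@[-88,-110])/2
    for k,p in dict(pl=[0,120],pr=[0,0],padL=[-12,120],bl=[31,60],br=[31,-60],tl=[-12,60],tr=[-12,-60]).items(): print(k,(o+R@p).round(1),np.round(proj('top',[*(o+R@p),12]),1))
    print('o',o)
th=np.arctan2(e[1],e[0])-np.pi/2; fit(th,fl,fr)
# tooth plates & block tops in image
for q in ((165,203),(370,228)): print('tooth',r(D(*q),19))
# fresh pack plate corners z=6 (crop 4, 155,225 at 0,390)
F=lambda x,y:C(x,y,4,155,225,0,390)
cs=[r(F(*q),6) for q in((40,438),(147,438),(147,546),(40,547))]; print('fresh',cs,np.mean(cs,0))
S=lambda x,y:C(x,y,4,205,175,210,390)
print('stop box',[r(S(*q),44) for q in((258,425),(391,432),(383,570),(249,562))]); print('cap',r(S(308,481),85))
T=lambda x,y:C(x,y,3,445,195,530,0)
cs=[r(T(*q),18) for q in((554,38),(705,22),(740,272),(587,291))]; print('tray',cs,np.mean(cs,0))
for s in (('stop',proj('side',[620,260,85])),('fresh',proj('side',[505,384,40]))):print(s)
E
```

```text
front [484.9 122.2] [ 454.3 -117.1] 241.24852331154278
pads [558.5  99.4] [543.2 -18.5] 118.88860332260616
yaw front -7.287034830846352 yaw pads -7.394008642598251
pl [570.5  97.5] [301.2 222. ]
pr [555.2 -21.5] [352.2 227.8]
padL [558.6  99. ] [300.6 227. ]
bl [593.6  34.1] [328.2 211.8]
br [578.4 -85. ] [379.1 217.7]
tl [550.9  39.5] [326.1 230. ]
tr [535.7 -79.5] [377.2 235.9]
o [555.24031695 -21.50693482]
tooth [549.2  40.1]
tooth [533.2 -78.7]
fresh [array([540.3, 417.9]), array([539.6, 355.3]), array([476.2, 354.6]), array([476.4, 417. ])] [508.125 386.2  ]
stop box [array([658. , 290.2]), array([653.1, 213.7]), array([573.2, 218.2]), array([578.6, 294.8])]
cap [618.1 255. ]
tray [array([ 600. , -256.4]), array([ 611.3, -374.4]), array([ 417. , -393.1]), array([ 403.8, -275.2])] [ 508.025 -324.775]
('stop', (np.float64(255.9134951899619), np.float64(290.979929371337)))
('fresh', (np.float64(273.1528954139262), np.float64(359.888314379522)))
```

Request:
{"op": "apply_moves", "data": {"motion": [0,424,769,-40,0,0,0,0,424,769,-40,0,0,0,0,424,769,-40,0,0,0,0,424,769,-40,0,0,0,0,424,769,-40,0,0,0,0,424,769,-40,0,0,0,0,424,769,-40,0,0,0,0,424,769,-40,0,0,0,0,424,769,-40,0,0,0,0,424,769,-40,0,0,0,0,424,769,-40,0,0,0,0,424,769,-40,0,0,0]}}

```text
t: 1.3
ee_pos: [482.9, 12.0, 177.8]
eef_rot: [3.091, 0.561, -0.0]
contact_force: [0.5, -0.5, -0.1]
opening: 2.2
```

Request:
{"op": "apply_moves", "data": {"motion": [0,120,219,-58,0,0,0,0,120,219,-58,0,0,0,0,120,219,-58,0,0,0,0,120,219,-58,0,0,0,0,120,219,-58,0,0,0,0,120,219,-58,0,0,0,0,120,219,-58,0,0,0,0,120,219,-58,0,0,0]}}

```text
t: 2.1
ee_pos: [602.2, 227.9, 120.3]
eef_rot: [3.09, 0.56, -0.001]
contact_force: [0.0, 0.2, 0.2]
opening: 0.2
```

Request:
{"op": "apply_moves", "data": {"motion": [0,15,27,-24,0,0,0,0,15,27,-24,0,0,0,0,15,27,-24,0,0,0,0,15,27,-24,0,0,0]}}

```text
t: 2.5
ee_pos: [617.8, 254.5, 98.1]
eef_rot: [3.091, 0.558, 0.003]
contact_force: [-1.2, -0.3, -0.7]
opening: 0.2
```

```bash
python3 - <<'E'
from h import *
im=snap('side','s1.png'); t=snap('top','t1.png')
a=cv2.resize(im[240:340,210:310],None,fx=4,fy=4); b=cv2.resize(t[150:250,180:280],None,fx=4,fy=4)
cv2.imwrite('pics/s1c.png',np.hstack([a,b])[:,:,::-1]); print(arm.get_state()['qpos'])
E
```

```text
[ 3.06609361e-01  3.87216874e-01  1.22139697e+00 -3.83553158e-04
  1.53033075e+00  1.51991707e+00]
```

View pics/s1c.png

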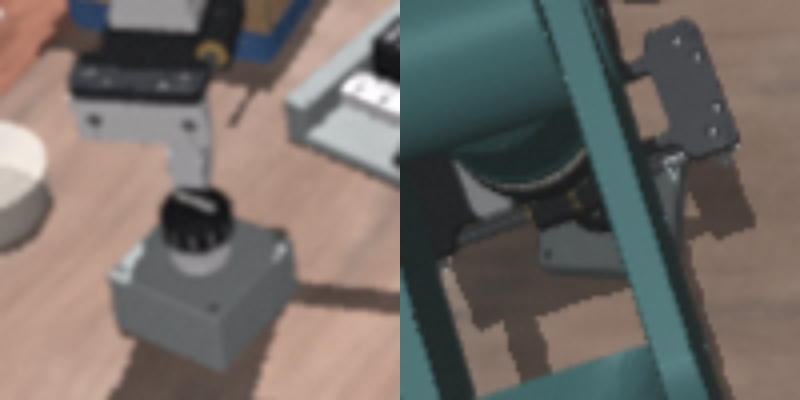

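The closed fingertips sit just above the far button's cap, seen at crop (190,188) over a cap at (197,203). Pressing now.

Request:
{"op": "apply_moves", "data": {"motion": [0,0,0,-10,0,0,0,0,0,0,-14,0,0,0,0,0,0,-18,0,0,0,0,0,0,-22,0,0,0,0,0,0,-24,0,0,0,0,0,0,-26,0,0,0,0,0,0,-26,0,0,0]}}

```text
t: 3.3
ee_pos: [618.3, 255.8, 72.4]
eef_rot: [3.091, 0.56, 0.004]
contact_force: [-1.2, -1.8, 9.1]
opening: 0.4
```

Request:
{"op": "apply_moves", "data": {"motion": [0,0,0,40,0,0,0,0,-5,-20,50,0,0,-0.1,0,-60,-156,40,0,0,-0.485,0,-60,-156,40,0,0,-0.485,0,-60,-156,40,0,0,-0.485,0,-60,-156,40,0,0,-0.485,0,-60,-156,-25,0,0,-0.485,0,-60,-156,-32,0,0,-0.485,0,-60,-156,-32,0,0,-0.485]}}

```text
t: 4.2
ee_pos: [553.7, 100.4, 32.9]
eef_rot: [3.135, -0.197, -0.016]
contact_force: [-0.2, -0.0, 1.1]
opening: 0.2
```

```bash
python3 - <<'E'
from h import *
im=snap('side','s2.png'); t=snap('top','t2.png')
a=cv2.resize(im[220:320,220:320],None,fx=4,fy=4); b=cv2.resize(im[220:320,300:400],None,fx=4,fy=4)
cv2.imwrite('pics/s2c.png',np.hstack([a,b])[:,:,::-1]); s=arm.get_state();print(s['qpos'],s['ee_pos'],s['contact_force'],proj('side',[558.5,99.4,30]))
E
```

```text
[7.82282236e-02 2.16020189e-01 1.56469962e+00 3.47488998e-04
 1.36193846e+00 1.77417049e+00] [557.55377628 100.59882088  37.88949028] [-0.3705894  -0.53050007  1.68750073] (np.float64(314.66555300264434), np.float64(275.26273619668484))
```

View pics/s2c.png

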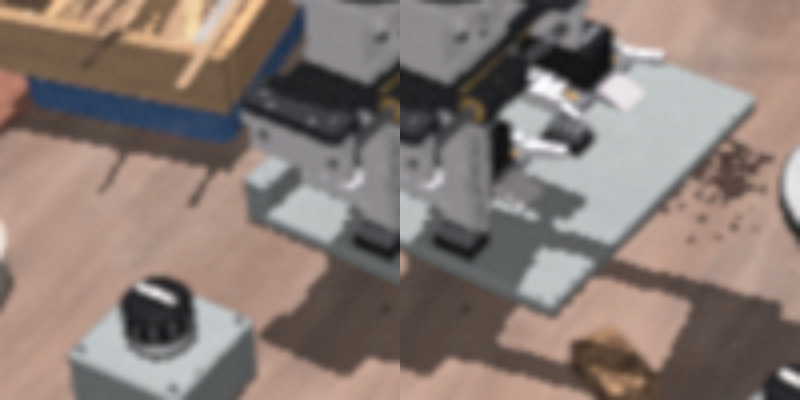

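The stop cap now sits low on its box, so it is latched. The fingertip is over the left pad at crop (460,240). Pressing the pad.

Request:
{"op": "apply_moves", "data": {"motion": [0,0,0,-6,0,0,0,0,0,0,-10,0,0,0,0,0,0,-14,0,0,0,0,0,0,-17,0,0,0,0,0,0,-17,0,0,0,0,0,0,-17,0,0,0,0,0,0,-17,0,0,0]}}

```text
t: 5.0
ee_pos: [558.0, 99.9, 21.7]
eef_rot: [-3.135, 0.198, -0.002]
contact_force: [1.1, 1.6, 3.0]
opening: 0.6
```

Request:
{"op": "apply_moves", "data": {"motion": [0,0,0,48,0,0,0,0,0,0,60,0,0,0,0,-15,-118,60,0,0,0,0,-15,-118,60,0,0,0,0,-15,-118,60,0,0,0,0,-15,-118,20,0,0,0,0,-15,-118,12,0,0,0,0,-15,-118,6,0,0,0,0,-15,-118,3,0,0,0,0,-15,-118,0,0,0,0,0,-15,-118,0,0,0,0,0,-15,-118,0,0,0,0]}}

```text
t: 6.2
ee_pos: [543.4, -17.7, 22.1]
eef_rot: [-3.135, 0.197, -0.003]
contact_force: [1.1, 0.5, 1.6]
opening: 0.2
```

Request:
{"op": "apply_moves", "data": {"motion": [0,0,0,0,0,0,0,0,0,0,48,0,0,0,0,0,0,90,0,0,0,0,0,80,90,0,0,0,0,-50,150,120,0,0,0,0,-100,200,120,0,0,0,0,-150,250,120,0,0,0,0,-150,250,120,0,0,0]}}

```text
t: 7.0
ee_pos: [425.7, 192.5, 137.7]
eef_rot: [-3.135, 0.199, -0.001]
contact_force: [0.0, 1.1, 0.5]
opening: 0.3
```

```bash
python3 - <<'E'
from h import *
im=snap('side','s3.png'); t=snap('top','t3.png')
a=cv2.resize(im[215:315,275:395],None,fx=3.3,fy=4); b=cv2.resize(t[170:270,280:400],None,fx=3.3,fy=4)
cv2.imwrite('pics/s3c.png',np.hstack([a,b])[:,:,::-1]); s=arm.get_state();print(s['qpos'],s['ee_pos'],s['contact_force'])
E
```

```text
[ 0.30825135 -0.07721547  1.6695948   0.00215256  1.54875314  1.99772424] [423.81048893 195.13315417 138.16509942] [ 0.32416529 -0.20668475 -0.26167616]
```

View pics/s3c.png

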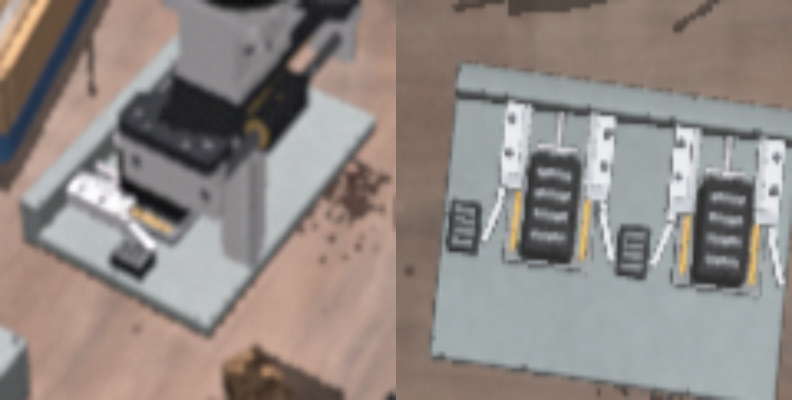

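```bash
python3 - <<'E'
from h import *
for u in ((327.3,220),(379.1,226)):
    p=ray('top',u,52)[:2]; th=np.radians(-7.3); R=np.array([[np.cos(th),-np.sin(th)],[np.sin(th),np.cos(th)]]); print(p,R.T@(p-[555.2,-21.5]))
t=cv2.imread('pics/t3.png'); g=t.max(2)
m=((g<62)*255).astype(np.uint8); m[:, :310]=0; m[:200]=0;m[245:]=0;m[:,400:]=0
for k in cv2.findContours(m,cv2.RETR_EXTERNAL,cv2.CHAIN_APPROX_NONE)[0]:
    if cv2.contourArea(k)>100: 
        r=cv2.minAreaRect(k); print(r); p=ray('top',r[0],45)[:2]; print(p,R.T@(p-[555.2,-21.5]))
s=arm.get_state(); print(s['ee_pos'],s['t'])
E
```

```text
[569.2  36.8] [ 6.47865551 59.60635052]
[554.1 -80.6] [  6.41843448 -58.76073263]
[423.81048893 195.13315417 138.16509942] 7.1
```

Request:
{"op": "apply_moves", "data": {"motion": [0.64,138,-157,-40,0,0,0,0.64,138,-157,-40,0,0,0,0.64,138,-157,-40,0,0,0,0.64,138,-157,-40,0,0,0,0.64,138,-157,-40,0,0,0,0.64,138,-157,-40,0,0,0,0.64,138,-157,-80,0,0,0,0.64,138,-157,-100,0,0,0,0.64,138,-157,-111,0,0,0,0.64,138,-157,-111,0,0,0,0.64,138,-157,-111,0,0,0]}}

```text
t: 8.2
ee_pos: [565.5, 34.9, 27.8]
eef_rot: [-3.135, 0.197, -0.003]
contact_force: [-0.6, -0.4, 0.3]
opening: 60.3
```

Request:
{"op": "apply_moves", "data": {"motion": [0.64,-3,3,-1,0,0,0,0.64,-3,3,-1,0,0,0,0,-3,3,-1,0,0,0,0,-3,3,-1,0,0,0,0,-3,3,-1,0,0,0,0,-3,3,-1,0,0,0,0,-3,3,-1,0,0,0]}}

```text
t: 8.9
ee_pos: [562.2, 37.1, 25.6]
eef_rot: [3.135, -0.198, 0.0]
contact_force: [-0.1, 0.0, 0.1]
opening: 35.9
```

Request:
{"op": "apply_moves", "data": {"motion": [0,-15,2,0,0,0,0,0,-30,4,0,0,0,0,0,-45,6,0,0,0,0,0,-60,8,0,0,0,0,0,-60,8,0,0,0,0,0,-60,8,20,0,0,0,0,-60,8,50,0,0,0,0,-60,8,70,0,0,0,0,-60,8,70,0,0,0]}}

```text
t: 9.8
ee_pos: [504.8, 45.0, 98.4]
eef_rot: [-3.135, 0.198, -0.01]
contact_force: [-0.4, 0.1, -1.7]
opening: 35.7
```

Request:
{"op": "apply_moves", "data": {"motion": [0,5,-45,0,0,0,0.03,0,10,-90,0,0,0,0.06,0,15,-135,0,0,0,0.1,0,21,-180,0,0,0,0.14,0,27,-225,0,0,0,0.18,0,33,-270,0,0,0,0.22,0,39,-315,0,0,0,0.223,0,45,-350,0,0,0,0.223,0,45,-366,0,0,0,0.223,0,45,-366,0,0,0,0.223,0,45,-366,-20,0,0,0.223,0,45,-366,-40,0,0,0.223]}}

```text
t: 11.0
ee_pos: [547.4, -319.0, 55.1]
eef_rot: [-3.137, -0.154, -0.001]
contact_force: [-0.1, 0.6, -2.5]
opening: 35.8
```

```bash
python3 - <<'E'
from h import *
im=snap('side','s4.png'); t=snap('top','t4.png')
a=cv2.resize(im[150:250,330:450],None,fx=3.3,fy=4); b=cv2.resize(t[190:290,430:550],None,fx=3.3,fy=4)
cv2.imwrite('pics/s4c.png',np.hstack([a,b])[:,:,::-1]); s=arm.get_state();print(s['qpos'],s['ee_pos'],s['contact_force'])
E
```

```text
[-6.17376285e-01  3.44416161e-01  1.37526782e+00  7.67808625e-04
  1.43156122e+00  8.54686385e-01] [ 544.62596574 -316.91943479   50.88754856] [-0.12545205  0.3602691  -3.45065225]
```

View pics/s4c.png

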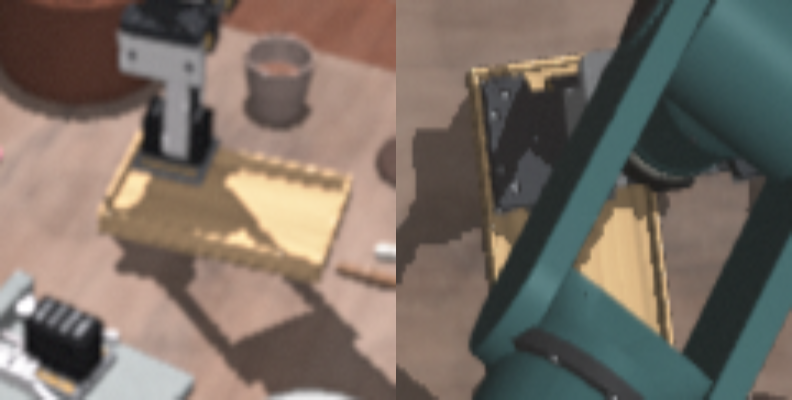

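The pack hangs level over the tray's far end, inside its walls. Lowering it.

Request:
{"op": "apply_moves", "data": {"motion": [0,2,-4,-12,0,0,0,0,2,-4,-24,0,0,0,0,2,-4,-30,0,0,0,0,2,-4,-33,0,0,0,0,2,-4,-33,0,0,0,0,2,-4,-33,0,0,0]}}

```text
t: 11.7
ee_pos: [549.4, -325.1, 23.0]
eef_rot: [3.137, 0.152, 0.001]
contact_force: [-0.5, -0.7, -2.9]
opening: 35.8
```

Request:
{"op": "apply_moves", "data": {"motion": [0,-2,3,-4,0,0,0,0,-2,3,-5,0,0,0,0,-2,3,-5,0,0,0,0.64,-2,3,-5,0,0,0,0.64,-2,3,-5,0,0,0,0.64,-2,3,-5,0,0,0,0.64,-2,3,40,0,0,0,0.64,-2,3,80,0,0,0,0.64,-2,3,80,0,0,0]}}

```text
t: 12.6
ee_pos: [550.9, -324.5, 111.1]
eef_rot: [3.129, 0.152, 0.018]
contact_force: [0.7, -0.3, 0.8]
opening: 60.1
```

Request:
{"op": "apply_moves", "data": {"motion": [0.64,0,50,-5,0,0,-0.05,0.64,0,100,-10,0,0,-0.1,0.64,0,150,-15,0,0,-0.15,0.64,-1,200,-20,0,0,-0.223,0.64,-2,241,-25,0,0,-0.223,0.64,-2,241,-28,0,0,-0.223,0.64,-2,241,-28,0,0,-0.223,0.64,-2,241,-28,0,0,-0.223]}}

```text
t: 13.4
ee_pos: [545.2, -81.9, 74.5]
eef_rot: [3.134, -0.199, 0.0]
contact_force: [-0.3, -0.2, 0.6]
opening: 60.2
```

```bash
python3 - <<'E'
from h import *
s=arm.get_state();print(s['ee_pos'],s['eef_rot'])
E
```

```text
[545.23797319 -81.90539392  74.50568344] [ 3.13447665e+00 -1.99372993e-01  3.34692036e-04]
```

Request:
{"op": "apply_moves", "data": {"motion": [0.64,2,1,-25,0,0,0,0.64,2,1,-44,0,0,0,0.64,2,1,-48,0,0,0,0.64,2,1,-48,0,0,0,0.64,2,1,-48,0,0,0,0,2,1,-48,0,0,0,0,2,1,-48,0,0,0,0,2,1,-48,0,0,0,0,2,1,-48,0,0,0,0,2,1,-48,0,0,0]}}

```text
t: 14.4
ee_pos: [547.5, -80.2, 27.1]
eef_rot: [3.135, -0.198, 0.002]
contact_force: [-0.4, -0.3, 2.2]
opening: 35.8
```

Request:
{"op": "apply_moves", "data": {"motion": [0,-15,2,0,0,0,0,0,-30,4,0,0,0,0,0,-45,6,0,0,0,0,0,-60,8,0,0,0,0,0,-60,8,0,0,0,0,0,-60,8,20,0,0,0,0,-60,8,50,0,0,0,0,-60,8,70,0,0,0,0,-60,8,70,0,0,0]}}

```text
t: 15.3
ee_pos: [489.4, -72.2, 99.1]
eef_rot: [3.134, -0.198, 0.009]
contact_force: [-0.0, -0.4, -2.7]
opening: 35.7
```

Request:
{"op": "apply_moves", "data": {"motion": [0,-6,-45,0,0,0,0.05,0,-12,-90,0,0,0,0.1,0,-18,-135,0,0,0,0.15,0,-24,-180,0,0,0,0.2,0,-30,-220,0,0,0,0.223,0,-36,-258,0,0,0,0.223,0,-36,-258,0,0,0,0.223,0,-36,-258,-20,0,0,0.223,0,-36,-258,-40,0,0,0.223,0,-36,-258,-55,0,0,0.223,0,-36,-258,-55,0,0,0.223,0,-36,-258,-55,0,0,0.223]}}

```text
t: 16.5
ee_pos: [450.9, -329.1, 40.7]
eef_rot: [-3.137, -0.153, 0.002]
contact_force: [0.0, -0.4, -2.4]
opening: 35.9
```

Request:
{"op": "apply_moves", "data": {"motion": [0,0,0,-10,0,0,0,0,0,0,-18,0,0,0,0,0,0,-21,0,0,0,0,0,0,-21,0,0,0,0,0,0,-21,0,0,0,0.64,0,0,-21,0,0,0,0.64,0,0,-21,0,0,0,0.64,0,0,-21,0,0,0,0.64,0,0,20,0,0,0,0.64,0,0,60,0,0,0,0.64,0,0,90,0,0,0]}}

```text
t: 17.6
ee_pos: [451.8, -330.5, 134.6]
eef_rot: [3.135, 0.152, 0.004]
contact_force: [-0.1, 0.5, -0.1]
opening: 60.6
```

Request:
{"op": "apply_moves", "data": {"motion": [0.64,0,50,10,0,0,0,0.64,0,100,10,0,0,0,0.64,0,150,10,0,0,0,0.64,0,200,10,0,0,0,0.64,0,200,10,0,0,0,0.64,0,200,10,0,0,0]}}

```text
t: 18.2
ee_pos: [451.4, -129.3, 142.2]
eef_rot: [3.136, 0.156, 0.002]
contact_force: [0.3, 0.4, 0.0]
opening: 60.1
```

```bash
python3 - <<'E'
from h import *
im=snap('side','s5.png'); t=snap('top','t5.png')
a=cv2.resize(im[150:250,330:450],None,fx=3.3,fy=3); b=cv2.resize(t[190:290,430:550],None,fx=3.3,fy=3)
c=cv2.resize(t[230:280,150:210],None,fx=6.6,fy=6); d=cv2.resize(im[340:390,240:300],None,fx=6.6,fy=6)
cv2.imwrite('pics/s5c.png',np.vstack([np.hstack([a,b]),np.hstack([d,c])])[:,:,::-1]); s=arm.get_state();print(s['qpos'],s['ee_pos'],s['contact_force'])
E
```

```text
[-4.02473790e-01 -7.15481159e-02  1.65701479e+00 -8.10464566e-04
  1.55519963e+00  1.07234574e+00] [ 451.27930938 -130.90855924  141.7953696 ] [-0.43282269  0.6519276  -0.87873917]
```

View pics/s5c.png

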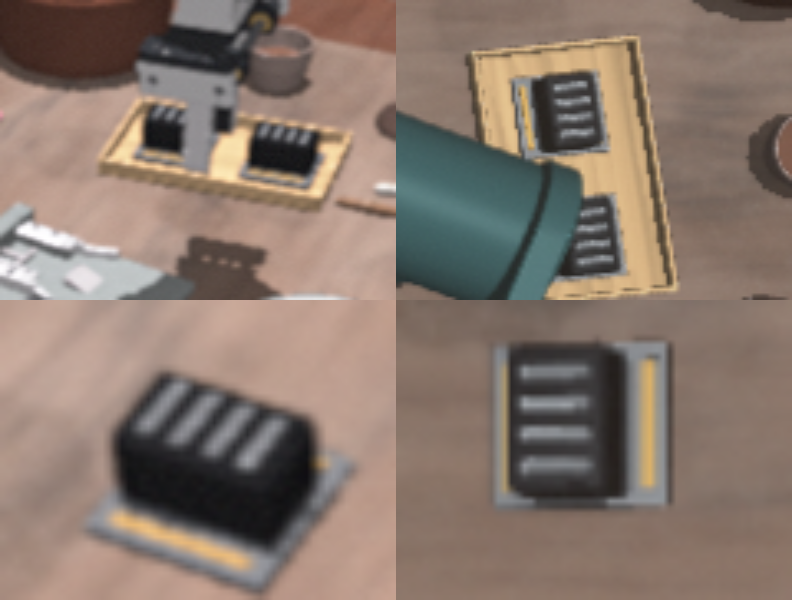

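Both spent packs lie flat inside the tray. The fresh pack hasn't moved (centre about (178,250.5)). Going for it.

Request:
{"op": "apply_moves", "data": {"motion": [0.64,5,48,-5,0,0,0,0.64,10,96,-10,0,0,0,0.64,14,144,-15,0,0,-0.085,0.64,18,192,-20,0,0,-0.085,0.64,22,240,-25,0,0,-0.085,0.64,26,288,-30,0,0,-0.085,0.64,30,336,-35,0,0,-0.085,0.64,35,384,-40,0,0,-0.085,0.64,40,432,-50,0,0,-0.085,0.64,45,480,-60,0,0,-0.085,0.64,49,517,-70,0,0,-0.085,0.64,49,517,-70,0,0,-0.085]}}

```text
t: 19.5
ee_pos: [500.3, 389.2, 68.0]
eef_rot: [3.14, 0.021, -0.006]
contact_force: [-0.8, -0.7, -0.1]
opening: 60.2
```

```bash
python3 - <<'E'
from h import *
im=snap('side','s6.png'); s=arm.get_state();print(s['qpos'],s['ee_pos'],s['eef_rot'])
cv2.imwrite('pics/s6c.png',cv2.resize(im[300:410,220:340],None,fx=4,fy=4)[:,:,::-1])
E
```

```text
[ 5.68857378e-01  3.32577674e-01  1.35296232e+00 -6.00683023e-04
  1.45955183e+00  2.12756647e+00] [500.70202842 387.05889092  69.10283364] [ 3.1391601   0.01907842 -0.00414533]
```

View pics/s6c.png

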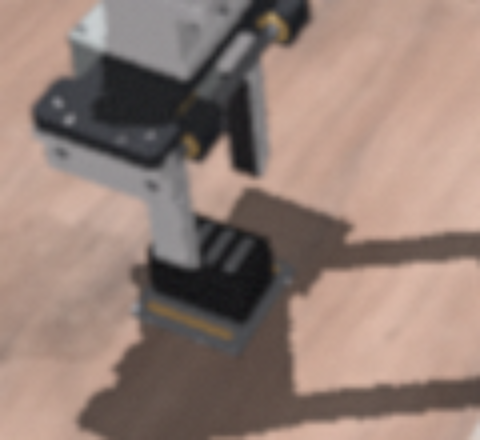

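The fingers straddle the fresh pack's block. Descending and gripping.

Request:
{"op": "apply_moves", "data": {"motion": [0.64,0,0,-25,0,0,0,0.64,0,0,-45,0,0,0,0.64,0,0,-53,0,0,0,0.64,0,0,-54,0,0,0,0.64,0,0,-54,0,0,0,0,0,0,-54,0,0,0,0,0,0,-54,0,0,0,0,0,0,-54,0,0,0,0,0,0,-54,0,0,0,0,0,0,-54,0,0,0]}}

```text
t: 20.55
ee_pos: [500.4, 386.9, 18.4]
eef_rot: [3.141, 0.019, 0.002]
contact_force: [-0.1, -2.9, 3.2]
opening: 35.7
```

Request:
{"op": "apply_moves", "data": {"motion": [0,0,0,20,0,0,0,0,0,0,45,0,0,0,0,0,-45,45,0,0,-0.05,0,0,-90,45,0,0,-0.1,0,0,-135,45,0,0,-0.14,0,0,-180,45,0,0,-0.14,0,0,-225,45,0,0,-0.14,0,0,-270,45,0,0,-0.14,0,-1,-310,45,0,0,-0.14,0,-1,-341,45,0,0,-0.14,0,-1,-341,45,0,0,-0.14,0,-1,-341,45,0,0,-0.14]}}

```text
t: 21.75
ee_pos: [498.5, 46.1, 61.6]
eef_rot: [-3.134, 0.204, 0.003]
contact_force: [-0.4, 0.8, -2.9]
opening: 35.8
```

```bash
python3 - <<'E'
from h import *
im=snap('side','s7.png'); t=snap('top','t7.png'); s=arm.get_state();print(s['qpos'],s['ee_pos'],s['eef_rot'],s['opening'],s['contact_force'])
a=cv2.resize(im[220:320,280:380],None,fx=4,fy=4);b=cv2.resize(t[180:280,280:380],None,fx=4,fy=4)
cv2.imwrite('pics/s7c.png',np.hstack([a,b])[:,:,::-1])
E
```

```text
[-1.96407960e-02  5.41629199e-02  1.69641998e+00  7.63566449e-04
  1.39216693e+00  1.67846426e+00] [498.65935666  47.07911628  61.85596187] [-3.13451769e+00  2.00009835e-01  1.86743652e-03] 35.47378781392666 [ 0.3245764   0.0465635  -3.76891535]
```

View pics/s7c.png

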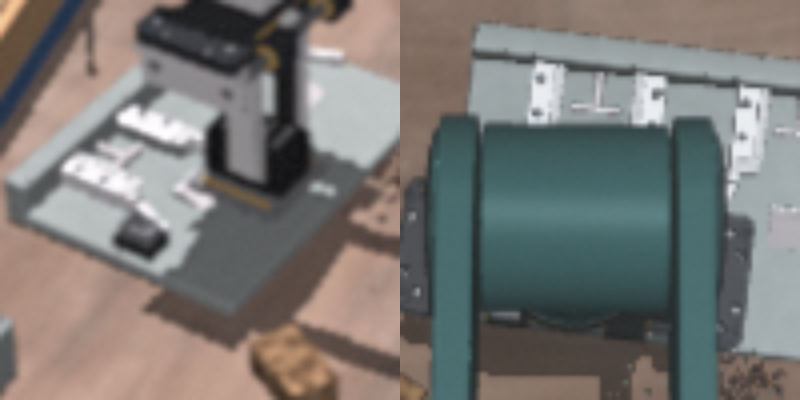

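Request:
{"op": "apply_moves", "data": {"motion": [0,-2,0,-15,0,0,0,0,-2,0,-26,0,0,0,0,-2,0,-30,0,0,0,0,-2,0,-32,0,0,0,0,-2,0,-32,0,0,0,0,-2,0,-32,0,0,0]}}

```text
t: 22.45
ee_pos: [497.5, 46.3, 30.8]
eef_rot: [3.135, -0.201, 0.001]
contact_force: [-0.1, 0.1, -3.2]
opening: 36.0
```

Request:
{"op": "apply_moves", "data": {"motion": [0,0,0,-1,0,0,0,0,0,0,-2,0,0,0,0.55,0,0,-2,0,0,0,0.55,0,0,-2,0,0,0,0.55,0,0,-3,0,0,0,0.55,0,0,-3,0,0,0,0,0,0,-3,0,0,0,0,0,0,-3,0,0,0,0,0,0,-3,0,0,0,0,0,0,-3,0,0,0]}}

```text
t: 23.45
ee_pos: [497.0, 46.2, 27.4]
eef_rot: [3.135, -0.201, -0.0]
contact_force: [0.8, 0.0, -0.3]
opening: 35.6
```

Request:
{"op": "apply_moves", "data": {"motion": [0,6,-0.8,0,0,0,0,0,12,-1.5,0,0,0,0,0,18,-2.3,0,0,0,0,0,24,-3.1,0,0,0,0,0,30,-3.8,0,0,0,0,0,36,-4.6,0,0,0,0,0,42,-5.4,0,0,0,0,0,48,-6.1,0,0,0,0,0,54,-6.9,0,0,0,0,0,60,-7.7,0,0,0,0,0,66,-8.4,0,0,0,0,0,66,-8.4,0,0,0]}}

```text
invalid input
```

Request:
{"op": "apply_moves", "data": {"motion": [0,6,-1,0,0,0,0,0,12,-1.5,0,0,0,0,0,18,-2.5,0,0,0,0,0,24,-3,0,0,0,0,0,30,-4,0,0,0,0,0,36,-4.5,0,0,0,0,0,42,-5.5,0,0,0,0,0,48,-6,0,0,0,0,0,54,-7,0,0,0,0,0,60,-7.5,0,0,0,0,0,66,-8.5,0,0,0,0]}}

```text
t: 24.55
ee_pos: [563.5, 37.6, 27.4]
eef_rot: [3.135, -0.201, -0.0]
contact_force: [-0.8, 1.1, 1.8]
opening: 35.6
```

Request:
{"op": "apply_moves", "data": {"motion": [0,4,-0.5,0,0,0,0,0,8,-1,0,0,0,0,0,12,-1.5,0,0,0,0,0,16,-2,0,0,0,0,0,19,-2.5,0,0,0,0,0,21,-2.5,0,0,0,0,0,21,-2.5,0,0,0,0,0,21,-2.5,0,0,0,0]}}

```text
t: 25.35
ee_pos: [582.4, 35.1, 27.6]
eef_rot: [3.135, -0.201, -0.007]
contact_force: [-6.3, 0.2, 4.1]
opening: 35.9
```

```bash
python3 - <<'E'
from h import *
im=snap('side','s8.png'); t=snap('top','t8.png'); s=arm.get_state();print(s['ee_pos'],s['eef_rot'],s['opening'],s['contact_force'])
a=cv2.resize(im[220:320,280:380],None,fx=4,fy=4);b=cv2.resize(t[180:280,280:380],None,fx=4,fy=4)
cv2.imwrite('pics/s8c.png',np.hstack([a,b])[:,:,::-1])
E
```

```text
[582.39517364  35.1290524   27.59736815] [ 3.13475088 -0.2015353  -0.00671184] 35.6956504678464 [-6.49125005  0.41262861  4.60403553]
```

View pics/s8c.png

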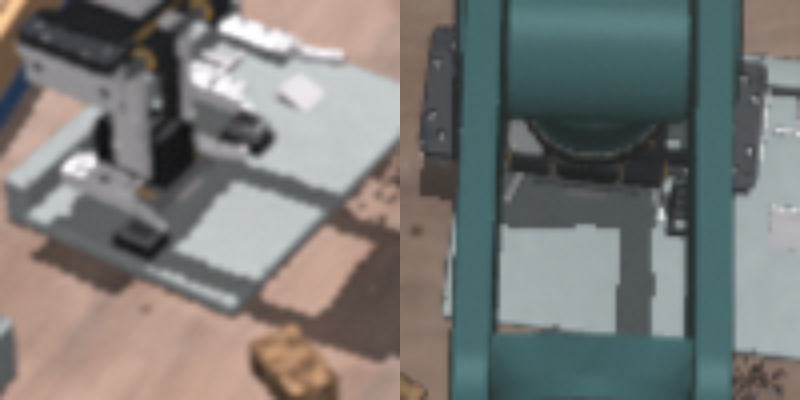

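Request:
{"op": "apply_moves", "data": {"motion": [0,3,-0.5,0,0,0,0,0,5,-0.5,0,0,0,0,0,7,-1,0,0,0,0,0,7,-1,0,0,0,0,0,7,-1,0,0,0,0]}}

```text
t: 25.95
ee_pos: [587.4, 34.4, 27.7]
eef_rot: [3.135, -0.201, -0.014]
contact_force: [-10.8, 0.8, 8.0]
opening: 35.9
```

Request:
{"op": "apply_moves", "data": {"motion": [0,3,-0.5,0,0,0,0,0,5,-0.5,0,0,0,0,0,6,-1,0,0,0,0,0,6,-1,0,0,0,0]}}

```text
t: 26.35
ee_pos: [587.8, 34.4, 28.1]
eef_rot: [-3.135, 0.201, 0.034]
contact_force: [-25.2, 1.8, 19.3]
opening: 35.8
```

Request:
{"op": "apply_moves", "data": {"motion": [0,-3,0.5,0,0,0,0,0,-6,1,0,0,0,0,0.55,-6,1,0,0,0,0,0.55,-6,1,0,0,0,0,0.55,-6,1,30,0,0,0,0.55,-6,1,70,0,0,0,0.55,-50,40,90,0,0,0,0.55,-80,80,100,0,0,0,0,-90,130,100,0,0,0,0,-100,180,100,0,0,0,0,-110,220,100,0,0,0,0,-110,220,100,0,0,0]}}

```text
t: 27.55
ee_pos: [486.1, 258.3, 127.9]
eef_rot: [-3.133, 0.191, -0.002]
contact_force: [0.2, -0.4, 0.3]
opening: 23.1
```

```bash
python3 - <<'E'
from h import *
im=snap('side','s9.png'); t=snap('top','t9.png'); s=arm.get_state();print(s['ee_pos'],s['eef_rot'],s['opening'],s['contact_force'])
a=cv2.resize(im[220:320,280:380],None,fx=4,fy=4);b=cv2.resize(t[180:280,285:385],None,fx=4,fy=4)
cv2.imwrite('pics/s9c.png',np.hstack([a,b])[:,:,::-1])
E
```

```text
[487.28066096 254.31599708 127.51059349] [ 3.13508383e+00 -1.96590546e-01  1.69822304e-03] 15.389623064704123 [-0.34642383 -0.34971478  0.01323032]
```

View pics/s9c.png

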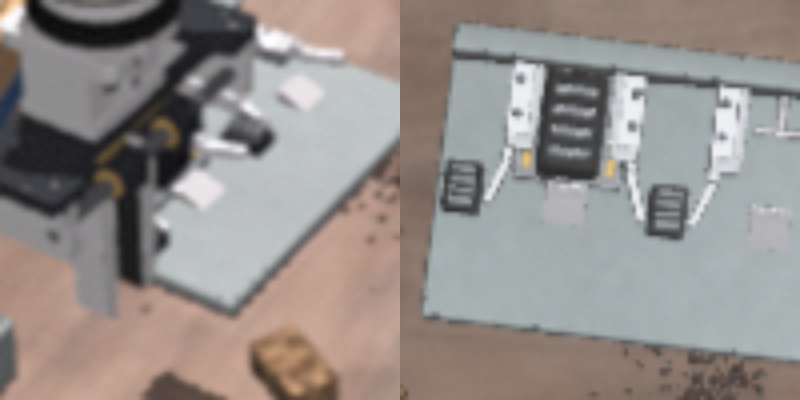

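The pack in the left bay sits exactly where the spent one was locked at the start (block bottom edge at crop row 178), with the tooth visible behind it. No second fresh pack is in sight. Next is the stop button.

Request:
{"op": "apply_moves", "data": {"motion": [0.64,45,0,0,0,0,0.15,0.64,90,0,0,0,0,0.3,0.64,130,0,0,0,0,0.45,0.64,130,0,0,0,0,0.6,0.64,130,0,0,0,0,0.727,0.64,130,0,0,0,0,0.727,0.64,130,0,-30,0,0,0.727,0.64,130,0,-30,0,0,0.727]}}

```text
t: 28.45
ee_pos: [615.1, 250.8, 93.2]
eef_rot: [3.003, 0.92, -0.012]
contact_force: [-0.3, -0.7, -0.7]
opening: 60.1
```

```bash
python3 - <<'E'
from h import *
im=snap('side','s10.png'); s=arm.get_state();print(s['ee_pos'],s['eef_rot'],s['qpos'],s['opening'],s['contact_force'])
for n in('t9.png','t3.png'):
    t=cv2.imread('pics/'+n);g=t.max(2).astype(int)[180:220,210:255]
t=cv2.imread('pics/t3.png'); m=((t.max(2)<70)*255).astype(np.uint8)
k=[k for k in cv2.findContours(m[185:215,215:247].copy(),cv2.RETR_EXTERNAL,cv2.CHAIN_APPROX_NONE)[0] if cv2.contourArea(k)>100]
for q in k: c,r=cv2.minEnclosingCircle(q); print(c,r,ray('top',(c[0]+215,c[1]+185),72))
E
```

```text
[615.75368263 251.31871407  94.97366054] [ 3.00287833  0.92127645 -0.00860587] [ 3.02584219e-01  3.87650502e-01  1.22733599e+00 -5.30895947e-04
  1.53208848e+00  1.27803939e+00] 59.9348773614173 [-0.50100825  0.80914251 -0.03621158]
(15.384614944458008, 14.384614944458008) 9.461952209472656 [615.7 254.1  72. ]
```

Request:
{"op": "apply_moves", "data": {"motion": [0.64,0,3,-15,0,0,0,0.64,0,3,-30,0,0,0,0.64,0,3,-40,0,0,0,0.64,0,3,-42,0,0,0,0.64,0,3,-42,0,0,0,0,0,3,-42,0,0,0,0,0,3,-42,0,0,0,0,0,3,-42,0,0,0,0,0,3,-42,0,0,0]}}

```text
t: 29.4
ee_pos: [618.7, 254.7, 56.5]
eef_rot: [2.999, 0.924, 0.004]
contact_force: [3.8, -4.1, 0.6]
opening: 40.5
```

Request:
{"op": "apply_moves", "data": {"motion": [0,0,0,0,0,0,-0.12,0,0,0,0,0,0,-0.24,0,0,0,0,0,0,-0.36,0,0,0,0,0,0,-0.48,0,0,0,0,0,0,-0.6,0,0,0,0,0,0,-0.72,0,0,0,0,0,0,-0.84,0,0,0,0,0,0,-0.9,0,0,0,0,0,0,-0.9,0,0,0,0,0,0,-0.9]}}

```text
t: 30.4
ee_pos: [618.7, 254.7, 57.4]
eef_rot: [3.105, -0.472, 0.007]
contact_force: [1.9, -4.7, 3.8]
opening: 40.7
```

Request:
{"op": "apply_moves", "data": {"motion": [0.7,0,0,0,0,0,0,0.7,0,0,0,0,0,0,0.7,0,0,0,0,0,0,0.7,0,0,30,0,0,0,0.7,0,0,70,0,0,0,0.7,-40,0,110,0,0,0,0.7,-80,-40,110,0,0,0,0.7,-120,-90,110,0,0,0,0.7,-150,-140,110,0,0,0,0.7,-180,-190,110,0,0,0,0.7,-180,-190,110,0,0,0]}}

```text
t: 31.5
ee_pos: [435.1, 65.2, 165.3]
eef_rot: [-3.106, 0.47, 0.001]
contact_force: [0.6, -1.3, 0.5]
opening: 65.5
```

```bash
python3 - <<'E'
from h import *
im=snap('side','s11.png'); t=snap('top','t11.png'); s=arm.get_state();print(s['ee_pos'],s['qpos'],s['t'])
z0=cv2.imread('pics/side0.png')[:,:,::-1]
f=lambda q:cv2.resize(q[270:340,220:300],None,fx=4,fy=4)
x=np.zeros((280,160,3),np.uint8)
cv2.imwrite('pics/s11c.png',np.vstack([np.hstack([f(im),f(z0)]),cv2.resize(t[160:300,150:530],(640,236))])[:,:,::-1])
E
```

```text
[434.82338831  63.8695451  165.48618054] [ 1.71745898e-02 -1.50791795e-01  1.68109370e+00 -5.92053493e-04
  1.61175156e+00  1.89315422e+00] 31.6
```

View pics/s11c.png

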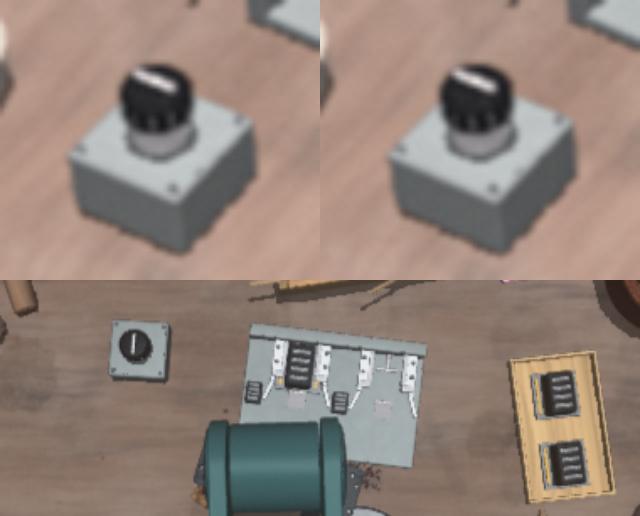

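The button stands at its original height (left crop matches the initial one on the right). The fresh pack is seated in the left bay, and both spent packs are in the tray.

```bash
python3 -c "
from cell import workorder; print(workorder.hand_in())"
```

```text
the job is handed in; nothing more can be done
None
```

The battery swap is finished and handed in at about 32 s of robot time; the hand-in gives no verdict. In order:

1. **Stop button down:** I pressed the button on the box farthest from the base. In the next picture the cap sat low, so it had latched.
2. **Spent packs out:** I pressed both pads. The packs slid out, and I drew each one out level and laid it in the tray.
3. **Fresh pack in:** I slid the one fresh pack I could find into the left bay until it met the back stop, with a peak force of about 25 N along the slide. The right bay stays empty.
4. **Stop button up:** I twisted the button about 0.9 rad clockwise and let it go.

**Last checks:** in the final pictures:
- The button is back at its starting height and angle.
- The fresh pack sits where the locked spent pack was at the start, and the pusher has not shoved it out. The tooth looks up behind it, but I have no direct reading of the catch.
- Both spent packs lie flat inside the tray walls.
- The gripper is clear of everything.

No check failed. While I was pushing the fresh pack home there was also an unexpected upward force of up to about 19 N on the tool; I took it for tilting against the stop and did not look into it further.

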